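# Lock a stand leg at its length mark

### The job

On the lamp-stand leg in the length-setting jig, first press the yellow pivot cap fully down. Then take the orange foot bar, draw the leg out against its spring until the blue pointer is level with the red clip on the ruler, and, keeping hold of the bar with the pointer at the clip, slide along the bar to push the red cam lever fully closed, parallel with the leg. Finish still holding the bar there, since I will tighten the lock screw while you hold, and leave the things round about alone.

Things in the scene. Friction and masses are not known exactly. Their poses are not given: they have to be found in the camera images.
- stand: Fixed jig: plywood base 8 mm thick, black outer tube and lock collar (x +-20, y -24 to +38 mm, top 52 mm up). Origin on the work surface below the collar's middle; -x is the way the leg draws out (roughly towards the robot), +y the side of the lever and the bar's long end, z up. Aluminium ruler (top 12 mm up) along x at y = -50 to -74 mm.
- leg: Sliding leg ending in an orange crosswise foot bar: 12 mm thick in x, y -28 to +102 mm, z 24 to 48 mm, nothing below; tube 20 mm across. Origin on the work surface below the bar's middle, on the leg's axis; axes as the stand's. Slides along x only, 85 mm; starts fully in, bar at stand x = -65 mm. A spring pulls it in with 1.6 (in) to 5 N (out), even with the lever closed. Fingers can slide along the bar.
- bar_grip (a point): Point on the top of the orange bar 14 mm from its long (+y) end, 88 mm from the leg's axis: here fingers that straddle the bar's 12 mm thickness are outside the open lever, also with the leg drawn out.
- pointer (a point): Blue pointer 4 mm wide at the short end of the bar, over the ruler; it moves with the leg and lies level with the middle of the bar's thickness.
- mark: Red clip, 10 mm along the ruler, with a white line, fixed on the ruler 25 to 55 mm beyond where the pointer starts. Origin at its middle, 12.5 mm up; axes as the stand's. The leg is at length when the pointer's x in this frame is 0.
- lever (a joint): Red cam lever, swings level about an upright pivot on the collar. 0 rad = closed, parallel with the leg (hard stop); positive = open, tip to the stand's +y; starts 0.24 to 0.34. Stays where left; friction 0.1 N m. Arm 10 mm wide, z 54 to 64 mm, so it passes over the foot bar and fingers straddling the bar push it with their sides.
- lever_pivot (a point): Lever's pivot axis, 20 mm to +y of the stand's origin, 59 mm up.
- lever_tip (a point): Far end of the lever, 135 mm from the pivot, on its centre line, 59 mm up.
- cap (a joint): Yellow pivot cap, 24 mm across, on the lever's pivot. 0 m = fully seated (hard stop); starts 5 to 9 mm high. Goes down at about 3 N and stays where it is left.
- cap_top (a point): Middle of the cap's top face, 72.5 mm above the work surface when seated.
- wood_offcut: Pine offcut 48x115x38 mm, bystander; origin at its underside.
- glue_bottle: White glue bottle with red cap, 46x60x182 mm, bystander; origin at its underside.
- jar_screws: Glass jar of screws with black lid, 66x66x90 mm, bystander; origin at its underside.
- spring_clamp: Black spring clamp lying flat, 53x103x24 mm, bystander; origin at its underside.

How it is judged:
By the outcome, as a careful person would: the job done as asked, in the order asked, and still so for the second after the job is handed in, while the arm keeps its last pose, push and grip.
It also fails if it takes over 48 s, if anything falls off the work surface, if the arm or the gripper's body presses on something with over 40 N, if the wrist force passes 120 N, or if a joint passes its speed limit or range.

### The arm

A 7-joint arm with a two-finger parallel gripper is mounted at the origin on a cart in front of the work surface, level with it; the furniture and walls round the work are solid. World frame = base frame: x ahead of the robot, y to its left, z up, the work surface at z = 0. Lengths are in m, angles in rad, forces in N, time in s.
With the tool pointing down it reaches from about 0.4 to 0.85 m from the base axis. Payload 10.4 kg.
Tool frame: the origin (TCP) lies on the centre line of the jaws, within the pads' length; the fingertips stand 14 mm ahead of it and the grasp point (between the pads) lies 5 mm behind it (manip.tip_reach is the distance from the TCP to the fingertips, in m); z points along the fingers, y is the line along which they close (so a half turn about z gives the same grasp; the last joint's range is limited). The gripper opens to 85 mm and grips with 20 to 120 N. Pads are 22 mm wide; open, the fingers measure 114 mm over their backs; the gripper's body (76 mm by 85 mm) begins 54 mm behind the grasp point. The pads swing forward as they close: fully open they stand 13 mm farther back than shut.
Start: joints at [1.273, 0.332, -0.065, 1.46, 0.022, 1.35, -0.088], TCP at [0.17, -0.602, 0.245] pointing down, gripper open.
Joint ranges: [-2.6, 2.6], [-0.5, 2.12], [-1.47, 1.34], [0.16, 2.42], [-1.27, 4.41], [0.06, 2.06], [-2.6, 2.6]. Speed limits (rad/s): [2.22, 2.22, 2.79, 2.79, 3.14, 3.14, 3.14].

### API

Orientations are given as a unit quaternion [x, y, z, w].
In Python, from workcell import manip gives the robot as it stands.
- The arm moves only by the shell command python3 -m pendant 'ROWS' [FORCE]. ROWS is JSON, a list of rows, each a list of 7 numbers: the shift along the tool's x, y, z in units of 50 mm (1.0 is 50 mm), then the turn, a rotation vector about the tool's x, y, z in units of 8 degrees (1.0 is 8 degrees), then the opening, from -1 (shut) to 1 (fully open), so that 0 is half open. In form: [[dx, dy, dz, ax, ay, az, jaw], ...]. A call has exactly 10 rows; each row is the pose to reach, as a shift and turn from the pose commanded when the call began, along the tool's axes at that moment; what a row does not reach only later rows make up. A row lasts 1/8 s, in which the tool goes at most 62.5 mm and 10.7 degrees, less where a joint would pass 70% of its speed; a pose out of reach is approached as far as the arm can. A call with a gripper value outside its range is refused whole. The fingers move at their own pace and stop on an object; FORCE is the grip in N (left out, the last holds). Time passes only in rows, so rows that repeat a pose let the fingers close, or fill a call up. It gives the time, the measured TCP pose, the force, the opening and the grip force at its end, in the units of the state.
- manip.get_obs(): the state, without advancing time (a new reading comes with each control period).
- manip.camera(name): name is "scene" or "top"; returns (picture, depth): 384x512x3 uint8, red, green, blue; 384x512 float32, m along the optical axis (not along the pixel's ray), 0 where there is no reading.
- manip.get_calibration(name): a dict with "fx", "fy", "cx", "cy" (pixels), "xyz" and "orientation" of the camera in the world. Camera axes: x right, y up, looking along -z (the intrinsics and any distortion apply to the point x, -y, -z); pixel columns grow to the right and rows downward; lengths in m; the calibration is good to about 2 mm. A picture is of the moment at which its call begins. get_calibration takes no time and is no camera call.
- manip.hand_in(): hands the job in; it is judged then, once.
Trained networks look in the newest picture that a camera, given by its name, has taken for a name from the list of things; names that differ only in an ending like _2 or _b are one class to them, and where a whole thing is asked for, a point or a joint stands for the part that bears it (a point fixed in the world has none). Each returns a list of dicts, best first, with "p" (0 to 1); they miss things now and then, are a little off and sometimes report something else, mostly with a low value. They report only what shows in the picture. A call takes as long as a camera call.
- manip.find_in(thing, camera): "box" ([left, top, right, bottom] in pixels, round what is visible of it).
- manip.trace(thing, camera): "pixels" (384x512 bool, what is visible of it) and "box" ([left, top, right, bottom] in pixels, round what is visible of it).
- manip.tip_of(thing, camera): "pixel" ([column, row] in pixels: a listed point, or the origin of a listed thing).
The state is a dict: "clock": time; "joint_pos": joint angles; "joint_velocities": joint speeds; "tau": joint torques, N m; "position": TCP position; "ee_rot": TCP orientation; "ft_force": force on the tool from outside, world axes, zero at the start; "torque": the same for the moment, N m; "grip_width": opening from 0.0 (shut) to 1.0 (fully open); "grasp_force": force on a finger pad.
Only numpy, scipy, OpenCV 4.12 (cv2) and the standard library are available. Lean on these libraries where they do the work, as an engineer would, in place of code of your own. Each camera call takes 0.05 s, during which the arm holds its last target. There are 200 camera calls.

## Working session

There is one attempt and no reset: what is moved stays moved. The work goes in short steps, Python scripts to look and compute and a shell command to move; the robot and the scene stay as the last step left them, time stands still between calls to the robot, and variables do not carry over. Pictures are saved under pics/ and viewed, at most 10 in all, crops included, and the job is handed in when it is done.

```bash
mkdir -p pics; cat > h.py <<'E'
import numpy as np, cv2
from scipy.spatial.transform import Rotation as R
from workcell import manip
def ray(cam,px):
    c=manip.get_calibration(cam); 
    d=np.array([(px[0]-c['cx'])/c['fx'],-(px[1]-c['cy'])/c['fy'],-1.])
    return np.array(c['xyz']),R.from_quat(c['orientation']).apply(d)
def atz(cam,px,z):
    o,d=ray(cam,px); return o+d*(z-o[2])/d[2]
def dep(cam,px,D):
    o,d=ray(cam,px); return o+d*D[int(round(px[1])),int(round(px[0]))]
E
python3 - <<'E'
from h import *
print(manip.get_calibration('top'),manip.get_calibration('scene'))
for cam in('top','scene'):
    im,D=manip.camera(cam); cv2.imwrite(f'pics/{cam}0.png',im[:,:,::-1])
    for t,z in (('stand',0),('leg',0),('bar_grip',.048),('pointer',None),('mark',.0125),('lever_pivot',.059),('lever_tip',.059),('cap_top',None)):
        r=manip.tip_of(t,cam)
        for q in r[:2]:
            p=q['pixel']; print(cam,t,round(q['p'],2),np.round(p,1),'z',None if z is None else atz(cam,p,z).round(4),'d',dep(cam,p,D).round(4))
s=manip.get_obs();print(s['position'],s['ee_rot'],s['clock'],s['grip_width'])
E
```

```text
{'fx': 463.81246586422986, 'fy': 463.81246586422986, 'cx': 261.8442859379608, 'cy': 195.89128971826315, 'xyz': array([ 0.33436069, -0.02496405,  1.36143548]), 'orientation': array([-0.05044002,  0.04873486,  0.70766761, -0.70305566])} {'fx': 385.27484935010347, 'fy': 385.27484935010347, 'cx': 257.5885152759087, 'cy': 193.49528300070955, 'xyz': array([0.07585238, 0.65461208, 0.7661359 ]), 'orientation': array([-0.11838752,  0.40079761,  0.87002234, -0.26154693])}
top stand 0.65 [241.8 154.3] z [0.6533 0.0371 0.    ] d [0.641  0.0347 0.0523]
top leg 0.58 [238.1 171.4] z [0.6011 0.0482 0.    ] d [0.591  0.0454 0.0514]
top bar_grip 0.76 [210.5 170.2] z [0.5958 0.1252 0.048 ] d [0.5956 0.1251 0.0487]
top pointer 0.82 [263.1 174. ] z None d [ 0.5872 -0.0264  0.0292]
top mark 0.36 [262.1 188.2] z [ 0.5478 -0.0232  0.0125] d [ 0.5474 -0.0232  0.0153]
top lever_tip 0.48 [218.4 189.2] z [0.5384 0.101  0.059 ] d [0.5379 0.1006 0.0626]
top cap_top 0.63 [237.1 146.7] z None d [0.6561 0.0467 0.082 ]
top cap_top 0.56 [237.3 145.5] z None d [0.6598 0.0461 0.0814]
scene stand 0.88 [209.1 203.9] z [0.6588 0.0254 0.    ] d [0.6131 0.0747 0.06  ]
scene leg 0.98 [226.9 214.4] z [0.5879 0.0323 0.    ] d [0.5879 0.0323 0.    ]
scene bar_grip 0.85 [201.6 219.3] z [0.6005 0.1235 0.048 ] d [0.6    0.124  0.0487]
scene pointer 0.93 [239.9 198.1] z None d [ 5.976e-01 -4.590e-02  4.000e-04]
scene mark 0.35 [247.1 209. ] z [ 0.5447 -0.0076  0.0125] d [ 0.5432 -0.0055  0.0149]
scene mark 0.34 [224.5 215.7] z [0.582  0.0504 0.0125] d [0.5464 0.0929 0.0655]
scene lever_tip 0.49 [226.6 222.9] z [0.53   0.1061 0.059 ] d [0.5664 0.0622 0.0024]
scene cap_top 0.47 [200.8 184.8] z None d [ 0.7302 -0.0234  0.0074]
[ 0.16963895 -0.60156138  0.2453473 ] [9.90573173e-01 1.36984626e-01 2.48695404e-05 3.33985179e-05] 0.9 0.9992533417509181
```

```bash
python3 - <<'E'
from h import *
im=cv2.imread('pics/top0.png'); cv2.imwrite('pics/topc.png',cv2.resize(im[110:230,170:310],None,fx=5,fy=5,interpolation=cv2.INTER_CUBIC))
cv2.imwrite('pics/scc.png',cv2.resize(cv2.imread('pics/scene0.png'),(800,600)))
im,D=manip.camera('top')
hsv=cv2.cvtColor(im,cv2.COLOR_RGB2HSV)
for n,h0,h1 in(('orange',8,18),('yellow',20,35),('blue',95,125),('red',172,180),('red2',0,6)):
    m=((hsv[...,0]>=h0)&(hsv[...,0]<=h1)&(hsv[...,1]>120)&(hsv[...,2]>70)).astype(np.uint8)
    k,l,s,c=cv2.connectedComponentsWithStats(m)
    for i in range(1,k):
        if s[i,4]>8: 
            ys,xs=np.where(l==i); P=np.array([dep('top',(x,y),D) for x,y in zip(xs,ys)])
            print(n,s[i],c[i].round(1),np.median(P,0).round(4), cv2.minAreaRect(P[:,:2].astype(np.float32)))
E
```

```text
orange [168  10  13  28 238] [174.8  22.3] [ 1.5398  0.4173 -0.8503] ((1.5373574495315552, 0.42082661390304565), (0.15596897900104523, 0.06454867124557495), 1.081484079360962)
orange [154  33  13   7  58] [160.2  35.8] [ 1.4703  0.4895 -0.85  ] ((1.44785475730896, 0.4609203040599823), (0.12382373958826065, 0.049168661236763), 54.26283645629883)
orange [ 0 38  6 15 71] [ 2.6 45.3] [ 1.3324  1.1749 -0.6654] ((1.334442377090454, 1.177958607673645), (0.03550153598189354, 0.07051973044872284), 85.054443359375)
orange [ 0 58  5  7 22] [ 2.2 61. ] [ 1.2555  1.1718 -0.6648] ((1.2586380243301392, 1.172208309173584), (0.023448338732123375, 0.027268031612038612), 84.37992095947266)
orange [206 167  19   6  85] [215.1 169.2] [0.5988 0.1123 0.047 ] ((0.5996761322021484, 0.1110159158706665), (0.05411171168088913, 0.011628806591033936), 82.56854248046875)
orange [228 169  23   6 101] [238.6 171.6] [0.5908 0.0431 0.0473] ((0.5922431945800781, 0.043364498764276505), (0.06298896670341492, 0.011309158056974411), 83.33563232421875)
orange [509 234   3   5  14] [510.1 236.1] [ 0.3951 -0.6627  0.1595] ((0
[... 1677 characters left out ...]
1682129)
red2 [171  35   7   4  12] [173.5  36.9] [ 1.4634  0.4236 -0.8503] ((1.461387276649475, 0.420335978269577), (0.03809887915849686, 0.008754624053835869), 53.34943389892578)
red2 [461  58  12   8  77] [466.7  61.9] [ 1.2781 -1.0057 -0.7586] ((1.097190022468567, -0.8272335529327393), (0.04619458690285683, 0.7101629972457886), 44.55732727050781)
red2 [217 149  24  42 146] [226.8 168.7] [0.5955 0.0765 0.0633] ((0.48613935708999634, 0.04985204339027405), (0.32711413502693176, 0.08679385483264923), 11.38001537322998)
red2 [382 165  10  10  78] [386.8 169.6] [ 0.5709 -0.3512  0.1609] ((0.5723838210105896, -0.35255149006843567), (0.023592732846736908, 0.02293342910706997), 24.79965591430664)
```

View pics/topc.png

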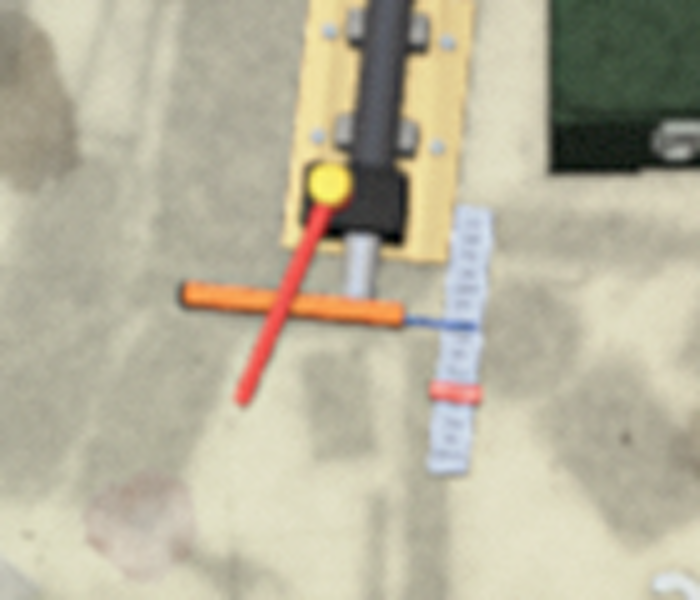

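View pics/scc.png

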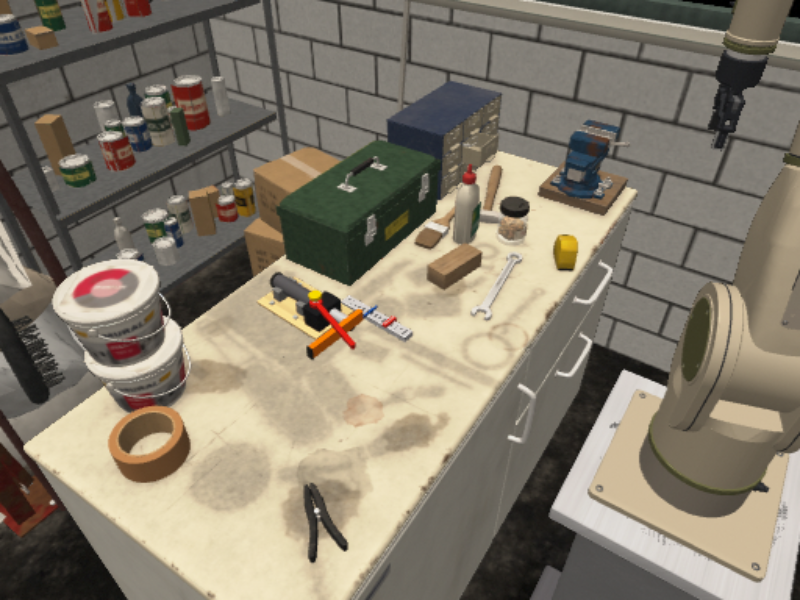

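The top crop shows cap at (236,147), bar from (206,169) to (251,173), pointer about (258,174), clip (261,188) and lever tip (219,190). The scene view shows the bottle, jar and offcut well to the robot's right and the toolbox behind the ruler.

```bash
cat >> h.py <<'E'
def colors(im):
    hsv=cv2.cvtColor(im,cv2.COLOR_RGB2HSV).astype(int); H,S,V=hsv[...,0],hsv[...,1],hsv[...,2]
    yy,xx=np.mgrid[:384,:512]
    roi=(xx>180)&(xx<300)&(yy>130)&(yy<235)
    f=lambda m:np.argwhere(m&roi)[:,::-1]
    return dict(orange=f((H>=8)&(H<=18)&(S>150)&(V>120)),blue=f((H>=95)&(H<=125)&(S>90)),red=f(((H>=172)|(H<=6))&(S>110)&(V>120)),yellow=f((H>=22)&(H<=34)&(S>160)&(V>150)))
def pts(px,z,cam='top'): return np.array([atz(cam,p,z) for p in px])
E
python3 - <<'E'
from h import *
C={}
acc=[]
for _ in range(3):
    im,D=manip.camera('top'); c=colors(im)
    P=pts(c['orange'],.048)[:,:2]; m=P.mean(0); u=np.linalg.svd(P-m)[2][0]; u*=np.sign(u[1])
    t=(P-m)@u; e=np.array([m+u*t.min(),m+u*t.max()])
    print('bar dir deg',np.degrees(np.arctan2(u[1],u[0])),'ends',e.round(4),'len',np.ptp(t))
    Y=pts(c['yellow'],.08)[:,:2]; print('cap',Y.mean(0).round(4),Y.min(0),Y.max(0),[np.median([dep('top',p,D)[2] for p in c['yellow']])])
    B=pts(c['blue'],.03)[:,:2]; print('blue',len(B),B.mean(0).round(4),[dep('top',p,D)[2].round(3) for p in c['blue'][:12]])
    r=c['red']; k=r[(r[:,0]>250)]; K=pts(k,.0145)[:,:2]; print('clip',len(K),K.mean(0).round(4)); 
    L=pts(r[r[:,0]<250],.064)[:,:2]; l0=L.mean(0); v=np.linalg.svd(L-l0)[2][0]; print('lever dir',np.degrees(np.arctan2(v[1],v[0])),'ctr',l0,np.ptp((L-l0)@v))
E
```

```text
bar dir deg 85.3426668679025 ends [[0.5916 0.0136]
 [0.6016 0.1357]] len 0.12251918065780737
cap [0.6557 0.0414] [0.65574797 0.04138461] [0.65574797 0.04138461] [np.float64(0.07274164848629106)]
blue 7 [ 0.5922 -0.0132] [np.float64(0.036), np.float64(0.024), np.float64(0.024), np.float64(0.026), np.float64(0.025), np.float64(0.03), np.float64(0.032)]
clip 12 [ 0.5464 -0.0158]
lever dir 157.45992273355984 ctr [0.59368223 0.0783445 ] 0.12140138607945669
bar dir deg 85.4576365151597 ends [[0.5916 0.0136]
 [0.6013 0.1357]] len 0.12249592600866073
cap [0.6572 0.0414] [0.65574797 0.04138461] [0.65865323 0.04138622] [np.float64(0.07544606139376075)]
blue 7 [ 0.5927 -0.0086] [np.float64(0.044), np.float64(0.024), np.float64(0.023), np.float64(0.025), np.float64(0.028), np.float64(0.026), np.float64(0.034)]
clip 12 [ 0.5464 -0.0158]
lever dir 157.4004644894874 ctr [0.59334741 0.07855696] 0.12139967212680157
bar dir deg 85.31773538496647 ends [[0.5916 0.0136]
 [0.6016 0.1357]] len 0.1225241584077986
cap [0.6572 0.0414] [0.65574797 0.04138461] [0.65865323 0.04138622] [np.float64(0.0791661350832128)]
blue 8 [ 0.5983 -0.0057] [np.float64(0.039), np.float64(0.037), np.float64(0.032), np.float64(0.025), np.float64(0.031), np.float64(0.026), np.float64(0.03), np.float64(0.034)]
clip 12 [ 0.5464 -0.0158]
lever dir 157.44373565275646 ctr [0.59409983 0.07811124] 0.12248140812436994
```

```bash
python3 -m pendant '[[0.9,-0.9,0,0,0,-0.8,-1],[1.8,-1.85,0,0,0,-1.6,-1],[2.7,-2.75,0,0,0,-2.5,-1],[3.6,-3.7,0,0,0,-3.3,-1],[4.5,-4.6,0,0,0,-4.1,-1],[5.4,-5.5,0,0,0,-4.9,-1],[6.3,-6.4,0,0,0,-5.7,-1],[7.2,-7.3,0,0,0,-6.6,-1],[8.1,-8.2,0,0,0,-7.6,-1],[9,-9.2,0,0,0,-8.7,-1]]' 20; python3 -c "
from h import *
s=manip.get_obs();print(s['position'],R.from_quat(s['ee_rot']).as_matrix().round(4),s['joint_pos'],s['grip_width'],s['clock'])"
```

```text
clock: 2.35
position: [0.4703, -0.0516, 0.2457]
ee_rot: [0.734, 0.679, 0.0, 0.001]
ft_force: [1.0, -0.6, -0.5]
grip_width: -0.0
grasp_force: 0.0
[ 0.47030146 -0.051585    0.24570849] [[ 7.68e-02  9.97e-01  1.10e-03]
 [ 9.97e-01 -7.68e-02 -7.00e-04]
 [-6.00e-04  1.20e-03 -1.00e+00]] [ 0.69433476  0.03463113 -0.68680013  1.815106    0.02352688  1.29864613
 -0.0753548 ] -0.00011585199336181182 2.35
```

```bash
python3 -m pendant '[[0.5,0.9,0,0,0,0,-1],[1.0,1.75,0,0,0,0,-1],[1.6,2.6,0,0,0,0,-1],[2.08,3.48,0,0,0,0,-1],[2.08,3.48,0.8,0,0,0,-1],[2.08,3.48,1.6,0,0,0,-1],[2.08,3.48,2.3,0,0,0,-1],[2.08,3.48,2.5,0,0,0,-1],[2.08,3.48,2.5,0,0,0,-1],[2.08,3.48,2.5,0,0,0,-1]]'; python3 - <<'E'
from h import *
s=manip.get_obs();print(s['position'],R.from_quat(s['ee_rot']).as_matrix().round(4).tolist(),s['clock'])
im,D=manip.camera('scene'); cv2.imwrite('pics/s1.png',cv2.resize(im[140:250,140:290,::-1],None,fx=5,fy=5,interpolation=cv2.INTER_CUBIC))
E
```

```text
clock: 3.6
position: [0.6523, 0.0364, 0.1221]
ee_rot: [0.735, 0.678, 0.001, 0.001]
ft_force: [-0.4, -0.4, 0.7]
grip_width: 0.001
grasp_force: 0.0
[0.65230377 0.03638813 0.12213234] [[0.0813, 0.9967, 0.0025], [0.9967, -0.0813, 0.0001], [0.0003, 0.0025, -1.0]] 3.6
```

View pics/s1.png

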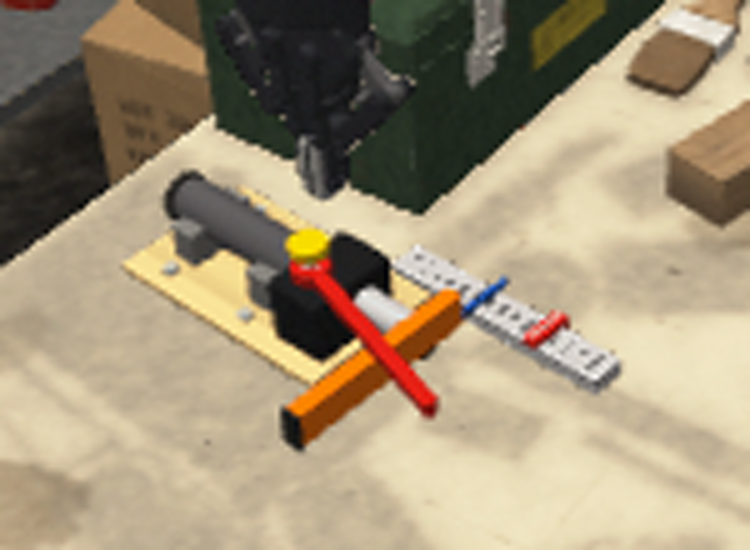

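The picture shows the shut fingers (320,190 in the crop) above and to the robot's right of the cap (308,245); the shift matches the measured 17 mm offset, so I correct it before pressing.

```bash
python3 -m pendant '[[0.2,0.1,0,0,0,0,-1],[0.33,0.13,0,0,0,0,-1],[0.33,0.13,0.2,0,0,0,-1],[0.33,0.13,0.35,0,0,0,-1],[0.33,0.13,0.45,0,0,0,-1],[0.33,0.13,0.53,0,0,0,-1],[0.33,0.13,0.6,0,0,0,-1],[0.33,0.13,0.67,0,0,0,-1],[0.33,0.13,0.71,0,0,0,-1],[0.33,0.13,0.71,0,0,0,-1]]'
```

```text
clock: 4.9
position: [0.6594, 0.0519, 0.0866]
ee_rot: [0.735, 0.678, -0.0, 0.001]
ft_force: [-8.4, -2.0, 16.8]
grip_width: -0.003
grasp_force: 8.2
```

```bash
python3 -m pendant '[[0,0,0.02,0,0,0,-1],[0,0,0.04,0,0,0,-1],[0,0,0.04,0,0,0,-1],[0,0,0.04,0,0,0,-1],[0,0,0.04,0,0,0,-1],[0,0,0.02,0,0,0,-1],[0,0,0.02,0,0,0,-1],[0,0,0.02,0,0,0,-1],[0,0,0.02,0,0,0,-1],[0,0,0.02,0,0,0,-1]]'
```

```text
clock: 6.15
position: [0.6594, 0.052, 0.0865]
ee_rot: [0.735, 0.678, -0.0, 0.001]
ft_force: [-11.7, -3.3, 23.7]
grip_width: 0.002
grasp_force: 11.8
```

```bash
python3 -m pendant '[[0,0,-0.5,0,0,0,-1],[0,0,-1.0,0,0,0,-1],[0.4,-0.4,-1.2,0,0,0,-0.5],[0.9,-0.9,-1.2,0,0,0,-0.2],[1.37,-1.3,-1.2,0,0,0,-0.1],[1.37,-1.3,-1.2,0,0,0,-0.1],[1.37,-1.3,-1.2,0,0,0,-0.1],[1.37,-1.3,-1.2,0,0,0,-0.1],[1.37,-1.3,-1.2,0,0,0,-0.1],[1.37,-1.3,-1.2,0,0,0,-0.1]]'
python3 - <<'E'
from h import *
print(manip.get_obs()['position'])
for cam in ('scene','top'):
    im,D=manip.camera(cam)
    if cam=='scene': cv2.imwrite('pics/s2.png',cv2.resize(im[140:250,140:290,::-1],None,fx=5,fy=5,interpolation=cv2.INTER_CUBIC))
    else:
        for p in [(235,146),(236,147),(236,148),(237,147),(237,146)]: print(dep('top',p,D).round(4))
E
```

```text
clock: 7.4
position: [0.6002, 0.1254, 0.1437]
ee_rot: [0.735, 0.678, -0.0, -0.0]
ft_force: [0.1, 0.5, 0.0]
grip_width: 0.45
grasp_force: 0.0
[0.60016953 0.12535362 0.14370565]
[ 0.3344 -0.025   1.3614]
[0.6569 0.0501 0.0755]
[0.6539 0.0501 0.0761]
[0.6573 0.0474 0.074 ]
[0.6597 0.0473 0.0762]
```

View pics/s2.png

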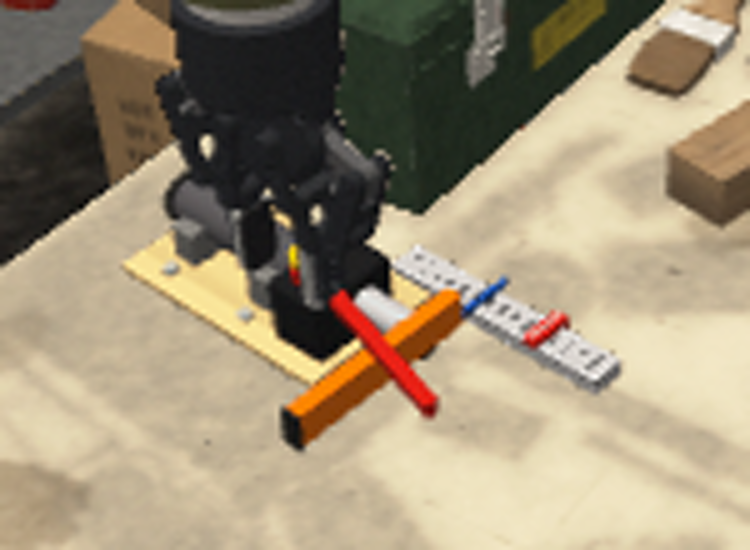

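The picture shows the gripper over the long end of the bar, open and clear of the lever; the bar, lever and pointer are undisturbed and the cap reads about 75 mm (seated within noise, and contact stopped at exactly 72.5).

```bash
python3 -m pendant '[[0,0,0.5,0,0,0,-0.1],[0,0,1.0,0,0,0,-0.1],[0,0,1.5,0,0,0,-0.1],[0,0,1.8,0,0,0,-0.1],[0,0,2.03,0,0,0,-0.1],[0,0,2.03,0,0,0,-0.1],[0,0,2.03,0,0,0,-1],[0,0,2.03,0,0,0,-1],[0,0,2.03,0,0,0,-1],[0,0,2.03,0,0,0,-1]]' 20
```

```text
clock: 8.75
position: [0.5995, 0.1259, 0.0431]
ee_rot: [0.735, 0.678, -0.0, -0.0]
ft_force: [-4.6, -0.6, 5.4]
grip_width: 0.137
grasp_force: 38.3
```

```bash
python3 -m pendant '[[0,-0.1,0,0,0,0,-1],[0,-0.25,0,0,0,0,-1],[0,-0.4,0,0,0,0,-1],[0,-0.55,0,0,0,0,-1],[0,-0.7,0,0,0,0,-1],[0,-0.78,0,0,0,0,-1],[0,-0.82,0,0,0,0,-1],[0,-0.82,0,0,0,0,-1],[0,-0.82,0,0,0,0,-1],[0,-0.82,0,0,0,0,-1]]'
cat > look.py <<'E'
from h import *
import sys
n=sys.argv[1]
s=manip.get_obs();print(s['position'],s['ft_force'],s['clock'])
ims=[]
for cam in ('top','scene'):
    im,D=manip.camera(cam); w=(slice(150,215),slice(195,285)) if cam=='top' else (slice(170,240),slice(195,285))
    ims.append(cv2.resize(im[w][:,:,::-1],(630,490 if cam=='scene' else 455),interpolation=cv2.INTER_CUBIC)[:, :])
    for t in ('pointer','mark','lever_tip','bar_grip'):
        for q in manip.tip_of(t,cam)[:1]: print(cam,t,round(q['p'],2),np.round(q['pixel'],1))
    c=colors(im) if cam=='top' else None
    if c:
        r=c['red'];k=r[r[:,0]>250];print('clip px',len(k),k.mean(0) if len(k) else 0)
        o=c['orange'];o=o[(o[:,0]>225)];P=pts(o,.048)[:,:2];X=np.array([.9968,-.0805]);Y=np.array([.0805,.9968]);L=np.array([.5936,.0378])
        print('orange rel leg0: x',((P-L)@X).mean().round(4),'y',((P-L)@Y).min().round(4),((P-L)@Y).max().round(4),len(P))
        l=r[(r[:,0]<250)];
        if len(l)>5:
            Q=pts(l,.064)[:,:2]-np.array([.660,.0525]); print('lever pts x,y (mm) rel pivot',(1000*np.c_[Q@X,Q@Y]).round(0)[::max(1,len(Q)//8)].tolist())
cv2.imwrite(f'pics/{n}t.png',ims[0]);cv2.imwrite(f'pics/{n}s.png',ims[1])
cv2.imwrite(f'pics/{n}.png',cv2.resize(np.hstack([ims[0],ims[1][:455]]),(800,289)))
E
python3 look.py a
```

```text
clock: 10.0
position: [0.5594, 0.1301, 0.0431]
ee_rot: [0.735, 0.678, 0.001, 0.0]
ft_force: [4.1, 4.0, 6.1]
grip_width: 0.138
grasp_force: 38.3
[0.55940294 0.13010729 0.04309624] [4.10753508 3.95876947 6.05640459] 10.0
top pointer 0.52 [263.2 187.8]
top mark 0.42 [259.  188.1]
top lever_tip 0.41 [261.5 186. ]
clip px 1 [265. 189.]
orange rel leg0: x -0.0326 y -0.0244 0.0244 35
lever pts x,y (mm) rel pivot [[-13.0, 9.0], [-18.0, -0.0], [-24.0, 5.0], [-30.0, 4.0], [-39.0, 12.0], [-45.0, 12.0], [-51.0, 14.0], [-57.0, 17.0], [-63.0, 16.0]]
scene pointer 0.8 [251.4 201.6]
scene mark 0.54 [247.7 205. ]
scene bar_grip 0.79 [212.2 227.6]
```

View pics/at.png

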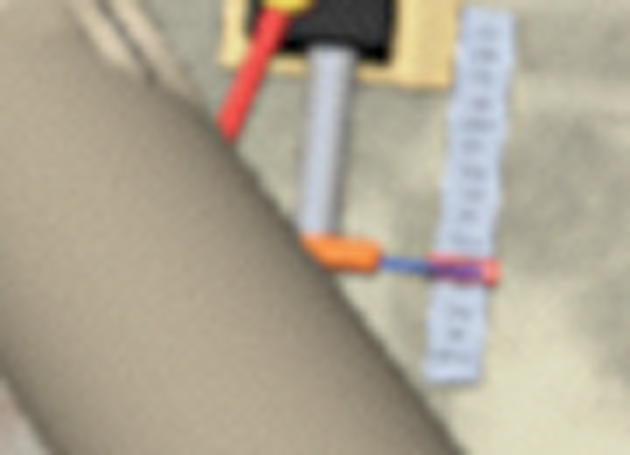

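The picture shows the pointer (row ~188.3) lying over the clip (row ~188.5) with red on both sides, so nearly there; I refine with both cameras because the pointer stands higher than the clip.

```bash
cat > fine.py <<'E'
from h import *
X=np.array([.9968,-.0805]);Y=np.array([.0805,.9968]);L=np.array([.5936,.0378])
def meas(cam,im,kind,xr,yr,z):
    # weighted stand-x of coloured pixels whose projection at z falls within window (leg0 frame)
    im=im.astype(float); a=atz(cam,(255,185),z)
    w=im[...,2]-im[...,0] if kind=='blue' else im[...,0]-np.maximum(im[...,1],im[...,2])
    yy,xx=np.mgrid[150:225,200:300]; P=pts(np.c_[xx.ravel(),yy.ravel()],z,cam)[:,:2]-L
    x,y=P@X,P@Y; m=(x>xr[0])&(x<xr[1])&(y>yr[0])&(y<yr[1]); v=w[yy.ravel(),xx.ravel()]
    bg=np.median(v[m]); v=np.clip(v-bg-25,0,None)*m
    return 1000*(v@x)/v.sum(),1000*(v@y)/v.sum(),int((v>0).sum())
def slope(cam): return (manip.get_calibration(cam)['xyz'][2]),((np.array(manip.get_calibration(cam)['xyz'])[:2]-L)@X)
if __name__=='__main__':
    z=.0145; res={}
    for cam in('top','scene'):
        i0=cv2.imread(f'pics/{cam}0.png')[:,:,::-1]
        now=np.mean([manip.camera(cam)[0].astype(float) for _ in range(5)],0)
        print(cam,'clip0',meas(cam,i0,'red',(-.06,-.025),(-.085,-.04),z),'now',meas(cam,now,'red',(-.06,-.025),(-.085,-.04),z))
        for yr in ((-.047,-.034),(-.062,-.034)):
          print(' ptr0',meas(cam,i0,'blue',(-.02,.045),yr,z),'now',meas(cam,now,'blue',(-.06,.0),yr,z))
        print(' cam z, x',slope(cam))
E
python3 fine.py
```

```text
Traceback (most recent call last):
  File "fine.py", line 17, in <module>
    print(cam,'clip0',meas(cam,i0,'red',(-.06,-.025),(-.085,-.04),z),'now',meas(cam,now,'red',(-.06,-.025),(-.085,-.04),z))
                      ~~~~^^^^^^^^^^^^^^^^^^^^^^^^^^^^^^^^^^^^^^^^^^
  File "fine.py", line 7, in meas
    yy,xx=np.mgrid[150:225,200:300]; P=pts(np.c_[xx.ravel(),yy.ravel()],z,cam)[:,:2]-L
                                       ~~~^^^^^^^^^^^^^^^^^^^^^^^^^^^^^^^^^^^^
  File "h.py", line 18, in pts
    def pts(px,z,cam='top'): return np.array([atz(cam,p,z) for p in px])
                                              ~~~^^^^^^^^^
  File "h.py", line 9, in atz
    o,d=ray(cam,px); return o+d*(z-o[2])/d[2]
        ~~~^^^^^^^^
  File "h.py", line 5, in ray
    c=manip.get_calibration(cam);
ValueError: time passes only in moves, steps and waits
```

```bash
sed -i 's/^def ray/import functools\ncal=functools.lru_cache(None)(lambda n: manip.get_calibration(n))\ndef ray/; s/c=manip.get_calibration(cam)/c=cal(cam)/' h.py; sed -i 's/manip.get_calibration(cam)/cal(cam)/g' fine.py; python3 fine.py
```

```text
top clip0 (np.float64(-41.272446342573346), np.float64(-60.35994790905845), 44) now (np.float64(-39.6072228775391), np.float64(-66.70043055802765), 23)
 ptr0 (np.float64(-0.2928366400204234), np.float64(-40.5432758773076), 14) now (np.float64(-40.89760881930485), np.float64(-39.32619867317186), 9)
 ptr0 (np.float64(-0.5441047640405196), np.float64(-51.50359367276887), 19) now (np.float64(-32.37982266916612), np.float64(-48.82669947021556), 63)
 cam z, x (np.float64(1.3614354794495682), np.float64(-0.2533572404591614))
scene clip0 (np.float64(-40.14229038755638), np.float64(-62.19370510810863), 41) now (np.float64(-40.97649012375696), np.float64(-60.64460620302342), 33)
 ptr0 (np.float64(-2.6108209438459085), np.float64(-42.679086188765574), 28) now (np.float64(-34.601694488370704), np.float64(-43.69741007480592), 24)
 ptr0 (np.float64(6.67160422155467), np.float64(-54.02766956503914), 11) now (np.float64(-34.033373389542824), np.float64(-52.80404781147469), 12)
 cam z, x (np.float64(0.7661359043704115), np.float64(-0.5657441977550723))
```

```bash
cat > rect.py <<'E'
from fine import *
import sys
def rect(cam,im,z,xs=np.arange(-.065,.012,.0005),ys=np.arange(-.085,-.02,.0005)):
    c=cal(cam); gx,gy=np.meshgrid(xs,ys,indexing='ij')
    W=np.stack([L[0]+gx*X[0]+gy*Y[0],L[1]+gx*X[1]+gy*Y[1],np.full_like(gx,z)],-1)-np.array(c['xyz'])
    q=W@R.from_quat(c['orientation']).as_matrix()
    u=c['cx']-c['fx']*q[...,0]/q[...,2]; v=c['cy']+c['fy']*q[...,1]/q[...,2]
    return cv2.remap(im.astype(np.float32),u.astype(np.float32),v.astype(np.float32),cv2.INTER_CUBIC)
def peak(r,kind,ya,yb,xa,xb):
    xs=np.arange(-65,12,.5); ys=np.arange(-85,-20,.5)
    f=(r[...,2]-r[...,0]) if kind=='b' else r[...,0]-r[...,1]
    p=f[:,(ys>=ya)&(ys<yb)].mean(1); k=(xs>=xa)&(xs<=xb); p=p[k]; x=xs[k]
    base=np.linspace(p[:6].mean(),p[-6:].mean(),len(p)); q=np.clip(p-base,0,None); q[q<.3*q.max()]=0
    return round(float(q@x/q.sum()),2),round(float(q.max()),0)
if __name__=='__main__':
    tiles=[]
    for cam in('top','scene'):
        i0=cv2.imread(f'pics/{cam}0.png')[:,:,::-1]
        now=np.mean([manip.camera(cam)[0].astype(float) for _ in range(6)],0)
        for z in(.0155,.027):
            a,b=rect(cam,i0,z),rect(cam,now,z)
            print(cam,z,'clip0',[peak(a,'r',y,y+6,-56,-26) for y in(-74,-68,-62,-56)],'clipnow',[peak(b,'r',y,y+3,-56,-26) for y in(-79,-77,-75)],'ptr0',[peak(a,'b',y,y+6,-14,22) for y in(-47,-42,-37)],'now',[peak(b,'b',y,y+6,-54,-22) for y in(-47,-42,-37)])
        tiles.append(rect(cam,now,.0155))
    t=np.clip(np.hstack(tiles),0,255).astype(np.uint8)[::-1,::-1,::-1]
    cv2.imwrite(sys.argv[1],cv2.resize(t,None,fx=3,fy=3))
E
python3 rect.py pics/r1.png
```

```text
top 0.0155 clip0 [(-41.46, 94.0), (-41.77, 108.0), (-41.28, 128.0), (-41.05, 119.0)] clipnow [(-40.87, 18.0), (-41.16, 51.0), (-41.22, 87.0)] ptr0 [(-0.76, 84.0), (-0.24, 80.0), (-0.09, 85.0)] now [(-41.67, 67.0), (-40.98, 89.0), (-40.95, 91.0)]
top 0.027 clip0 [(-43.25, 95.0), (-43.57, 109.0), (-43.17, 129.0), (-42.84, 118.0)] clipnow [(-42.76, 19.0), (-42.96, 53.0), (-43.11, 89.0)] ptr0 [(-3.06, 84.0), (-2.34, 81.0), (-2.3, 85.0)] now [(-43.31, 71.0), (-42.77, 90.0), (-42.76, 93.0)]
scene 0.0155 clip0 [(-41.19, 166.0), (-40.39, 173.0), (-40.74, 183.0), (-40.38, 168.0)] clipnow [(-42.1, 103.0), (-42.63, 162.0), (-43.16, 176.0)] ptr0 [(4.29, 127.0), (-0.18, 58.0), (-4.85, 29.0)] now [(-35.07, 239.0), (-37.17, 123.0), (-36.25, 88.0)]
scene 0.027 clip0 [(-48.65, 13.0), (-49.07, 103.0), (-48.72, 124.0), (-48.27, 125.0)] clipnow [(-38.94, 2.0), (-38.83, 5.0), (-39.5, 4.0)] ptr0 [(-0.49, 194.0), (-1.08, 252.0), (-2.26, 153.0)] now [(-41.95, 248.0), (-42.1, 273.0), (-43.03, 189.0)]
```

View pics/r1.png

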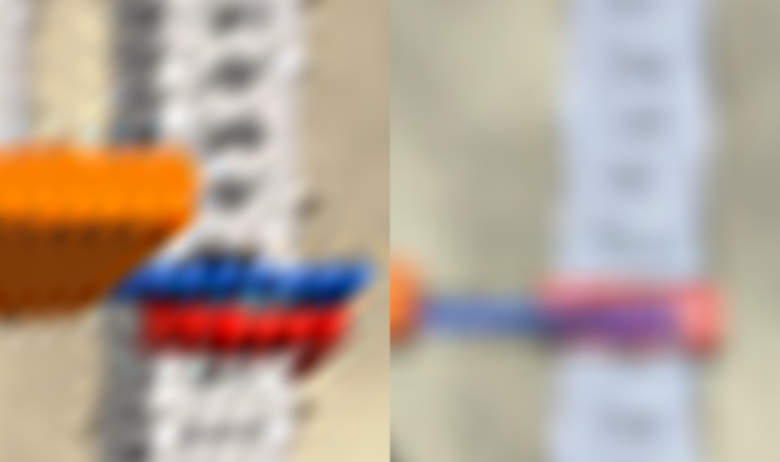

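Left tile (scene) and right tile (top), rectified at clip height: both put the pointer (rows ~282 / ~318) about 1.5 mm beyond the clip's middle, once its ~27 mm height is allowed for. I ease back 1.5 mm and start sliding.

```bash
python3 -m pendant '[[0,0.03,0,0,0,0,-1],[0,0.03,0,0,0,0,-1],[-0.05,0.03,0,0,0,0,-1],[-0.1,0.03,0,0,0,0,-1],[-0.15,0.03,0,0,0,0,-1],[-0.2,0.03,0,0,0,0,-1],[-0.25,0.03,0,0,0,0,-1],[-0.3,0.03,0,0,0,0,-1],[-0.3,0.03,0,0,0,0,-1],[-0.3,0.03,0,0,0,0,-1]]' 20
```

```text
clock: 13.1
position: [0.5593, 0.1233, 0.0436]
ee_rot: [0.733, 0.68, 0.005, -0.003]
ft_force: [5.4, 27.4, -1.7]
grip_width: 0.138
grasp_force: 26.8
```

```bash
python3 -m pendant '[[-0.08,0,0,0,0,0,-1],[-0.16,0,0,0,0,0,-1],[-0.24,0,0,0,0,0,-1],[-0.32,0,0,0,0,0,-1],[-0.4,0,0,0,0,0,-1],[-0.48,0,0,0,0,0,-1],[-0.56,0,0,0,0,0,-1],[-0.64,0,0,0,0,0,-1],[-0.7,0,0,0,0,0,-1],[-0.7,0,0,0,0,0,-1]]' 20; python3 look.py b
```

```text
clock: 14.35
position: [0.5568, 0.0884, 0.0437]
ee_rot: [0.733, 0.68, 0.005, -0.003]
ft_force: [6.4, 27.6, 1.4]
grip_width: 0.136
grasp_force: 27.1
[0.55683781 0.08843642 0.04374232] [ 6.37486567 27.63947647  1.41879674] 14.35
top mark 0.38 [261.  189.5]
top lever_tip 0.44 [332.4 191.5]
clip px 9 [261.88888889 188.88888889]
orange rel leg0: x 0.0572 y 0.0157 0.0157 1
scene pointer 0.62 [249.4 204.8]
scene mark 0.43 [245.5 207.1]
scene bar_grip 0.57 [213.7 225.8]
```

View pics/b.png

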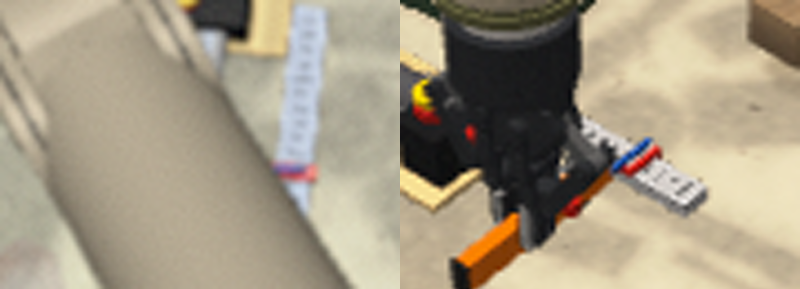

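Top tile: pointer still over the clip (row ~172); scene tile: fingers straddle the bar with the lever's red tip (573,205) just to their right, being pushed.

```bash
python3 -m pendant '[[-0.05,0,0,0,0,0,-1],[-0.1,0,0,0,0,0,-1],[-0.15,0,0,0,0,0,-1],[-0.2,0,0,0,0,0,-1],[-0.22,0,0,0,0,0,-1],[-0.24,0,0,0,0,0,-1],[-0.26,0,0,0,0,0,-1],[-0.28,0,0,0,0,0,-1],[-0.28,0,0,0,0,0,-1],[-0.28,0,0,0,0,0,-1]]' 20; python3 look.py c; sed -i 's/^    tiles=\[\]/    tiles=[]; print(manip.get_obs()["position"])/' rect.py; python3 rect.py pics/r2.png
```

```text
clock: 16.1
position: [0.5558, 0.0778, 0.0437]
ee_rot: [0.732, 0.681, 0.007, -0.004]
ft_force: [8.3, 38.6, -3.5]
grip_width: 0.138
grasp_force: 35.8
[0.55578273 0.07780288 0.04373379] [ 8.29929929 38.60956908 -3.51663604] 16.1
clip px 4 [263.5 189. ]
[0.55582152 0.07781153 0.04373056]
top 0.0155 clip0 [(-41.46, 94.0), (-41.77, 108.0), (-41.28, 128.0), (-41.05, 119.0)] clipnow [(-40.77, 18.0), (-41.03, 51.0), (-41.26, 86.0)] ptr0 [(-0.76, 84.0), (-0.24, 80.0), (-0.09, 85.0)] now [(-22.54, 1.0), (-22.37, 1.0), (-38.63, 1.0)]
top 0.027 clip0 [(-43.25, 95.0), (-43.57, 109.0), (-43.17, 129.0), (-42.84, 118.0)] clipnow [(-42.68, 19.0), (-42.93, 52.0), (-43.16, 88.0)] ptr0 [(-3.06, 84.0), (-2.34, 81.0), (-2.3, 85.0)] now [(-23.58, 1.0), (-22.6, 1.0), (-38.65, 0.0)]
scene 0.0155 clip0 [(-41.19, 166.0), (-40.39, 173.0), (-40.74, 183.0), (-40.38, 168.0)] clipnow [(-42.23, 93.0), (-42.65, 147.0), (-43.18, 164.0)] ptr0 [(4.29, 127.0), (-0.18, 58.0), (-4.85, 29.0)] now [(-33.29, 94.0), (-26.42, 5.0), (-27.26, 13.0)]
scene 0.027 clip0 [(-48.65, 13.0), (-49.07, 103.0), (-48.72, 124.0), (-48.27, 125.0)] clipnow [(-38.82, 1.0), (-38.44, 3.0), (-36.89, 5.0)] ptr0 [(-0.49, 194.0), (-1.08, 252.0), (-2.26, 153.0)] now [(-40.75, 227.0), (-40.55, 208.0), (-41.62, 112.0)]Traceback (most recent call last):
  File "look.py", line 14, in <module>
    o=c['orange'];o=o[(o[:,0]>225)];P=pts(o,.048)[:,:2];X=np.array([.9968,-.0805]);Y=np.array([.0805,.9968]);L=np.array([.5936,.0378])
                                      ~~~~~~~~~~~^^^^^^
IndexError: too many indices for array: array is 1-dimensional, but 2 were indexed
```

```bash
cat > lev.py <<'E'
from rect import *
now=np.mean([manip.camera('scene')[0].astype(float) for _ in range(4)],0)
xs=np.arange(-.215+.065,.03+.065,.0005)-.0; ys=np.arange(-.03,.08,.0005)
r=rect('scene',now,.062,xs,ys); f=r[...,0]-np.maximum(r[...,1],r[...,2])
for i in range(0,len(xs),10):
    q=f[i].copy(); q[q<70]=0
    if q.sum()>0: print(round((xs[i]-.065)*1e3),round(float(q@ys/q.sum()*1e3),1),(q>0).sum()*.5,end=' | ')
t=np.clip(r,0,255).astype(np.uint8)[::-1,::-1,::-1]
a=cv2.resize(t,None,fx=1.2,fy=1.2); b=cv2.resize(np.clip(now,0,255).astype(np.uint8)[165:245,180:280,::-1],None,fx=5,fy=5,interpolation=cv2.INTER_CUBIC)
C=np.zeros((max(a.shape[0],400),a.shape[1]+500,3),np.uint8);C[:a.shape[0],:a.shape[1]]=a;C[:400,a.shape[1]:]=b
cv2.imwrite('pics/'+sys.argv[1],C); print(C.shape)
E
python3 lev.py l1.png
```

```text
-140 -17.4 26.0 | -135 18.8 20.5 | -130 26.2 13.5 | -125 68.3 3.0 | -120 68.6 22.0 | -115 66.2 27.5 | -110 61.3 34.0 | -45 16.1 5.5 | -40 14.5 3.5 | -35 27.3 2.0 | -30 25.5 4.5 | -25 23.7 9.0 | -20 22.1 11.5 | -15 21.4 16.5 | -10 23.5 20.0 | -5 29.5 9.5 | 0 28.8 8.0 | 5 26.8 3.0 | (588, 764, 3)
```

View pics/l1.png

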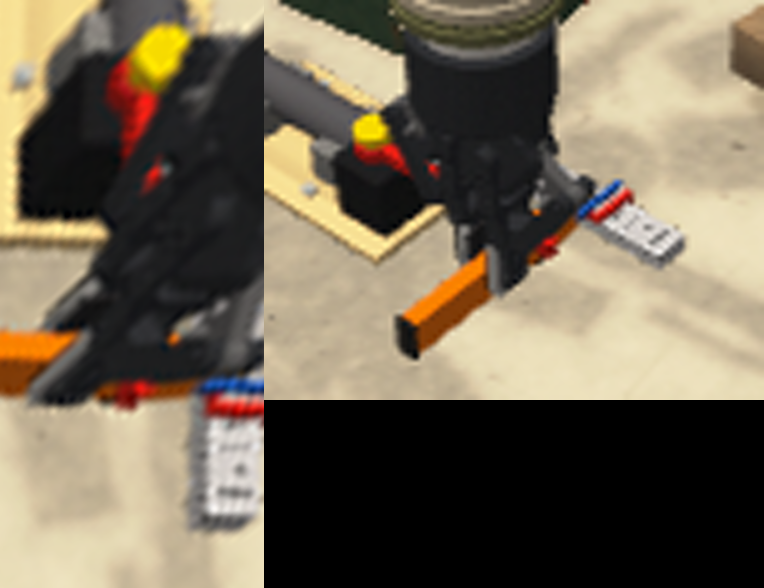

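The picture shows the lever almost parallel with the leg, tip (130,393 in the left tile, y roughly 20–26 mm) against the finger; the pointer lies along the clip. I push a bit more to test the hard stop.

```bash
python3 -m pendant '[[-0.02,0,0,0,0,0,-1],[-0.04,0,0,0,0,0,-1],[-0.06,0,0,0,0,0,-1],[-0.08,0,0,0,0,0,-1],[-0.1,0,0,0,0,0,-1],[-0.1,0,0,0,0,0,-1],[-0.1,0,0,0,0,0,-1],[-0.1,0,0,0,0,0,-1],[-0.1,0,0,0,0,0,-1],[-0.1,0,0,0,0,0,-1]]' 20;  python3 lev.py l2.png; python3 rect.py pics/r3.png | grep -E '^\[|^scene'
```

```text
clock: 18.4
position: [0.5557, 0.0774, 0.0438]
ee_rot: [0.731, 0.683, 0.01, -0.005]
ft_force: [12.6, 52.7, -10.6]
grip_width: 0.138
grasp_force: 41.5
-140 -18.5 24.5 | -135 19.1 20.5 | -130 29.2 9.0 | -120 68.4 22.5 | -115 65.5 29.0 | -110 61.1 33.5 | -45 16.1 5.5 | -40 14.5 3.5 | -35 26.5 3.5 | -30 25.5 4.5 | -25 23.6 9.0 | -20 22.1 11.5 | -15 21.5 17.0 | -10 22.7 21.5 | -5 29.5 9.5 | 0 28.8 8.0 | 5 26.8 3.0 | (588, 764, 3)
[0.55564445 0.07741717 0.04381296]
scene 0.0155 clip0 [(-41.19, 166.0), (-40.39, 173.0), (-40.74, 183.0), (-40.38, 168.0)] clipnow [(-42.13, 93.0), (-42.65, 146.0), (-43.18, 164.0)] ptr0 [(4.29, 127.0), (-0.18, 58.0), (-4.85, 29.0)] now [(-33.29, 96.0), (-26.46, 5.0), (-27.26, 13.0)]
scene 0.027 clip0 [(-48.65, 13.0), (-49.07, 103.0), (-48.72, 124.0), (-48.27, 125.0)] clipnow [(-38.65, 1.0), (-38.49, 3.0), (-37.04, 5.0)] ptr0 [(-0.49, 194.0), (-1.08, 252.0), (-2.26, 153.0)] now [(-40.95, 227.0), (-40.45, 212.0), (-41.62, 114.0)]
```

```bash
python3 -m pendant '[[0.04,0,0,0,0,0,-1],[0.08,0,0,0,0,0,-1],[0.08,0,0,0,0,0,-1],[0.08,0,0,0,0,0,-1],[0.08,0,0,0,0,0,-1],[0.08,0,0,0,0,0,-1],[0.08,0,0,0,0,0,-1],[0.08,0,0,0,0,0,-1],[0.08,0,0,0,0,0,-1],[0.08,0,0,0,0,0,-1]]' 20;  python3 lev.py l3.png; python3 rect.py pics/r4.png | grep -E '^\[|^scene 0.027'
```

```text
clock: 20.45
position: [0.5557, 0.0775, 0.0438]
ee_rot: [0.732, 0.681, 0.007, -0.004]
ft_force: [8.5, 41.5, -3.5]
grip_width: 0.136
grasp_force: 39.1
-140 -18.9 24.0 | -135 18.7 20.5 | -130 26.0 10.0 | -125 68.5 2.5 | -120 68.4 22.5 | -115 66.3 27.5 | -110 61.3 33.5 | -50 19.3 3.0 | -45 16.1 5.5 | -40 14.5 3.5 | -35 27.3 2.0 | -30 25.5 4.5 | -25 23.6 9.0 | -20 22.1 11.5 | -15 21.5 17.0 | -10 22.7 21.5 | -5 29.5 9.5 | 0 28.8 8.0 | 5 26.8 3.0 | (588, 764, 3)
[0.5557206  0.07755003 0.04376366]
scene 0.027 clip0 [(-48.65, 13.0), (-49.07, 103.0), (-48.72, 124.0), (-48.27, 125.0)] clipnow [(-38.93, 1.0), (-38.41, 3.0), (-36.99, 5.0)] ptr0 [(-0.49, 194.0), (-1.08, 252.0), (-2.26, 153.0)] now [(-40.94, 226.0), (-40.45, 209.0), (-41.63, 113.0)]
```

View pics/r4.png

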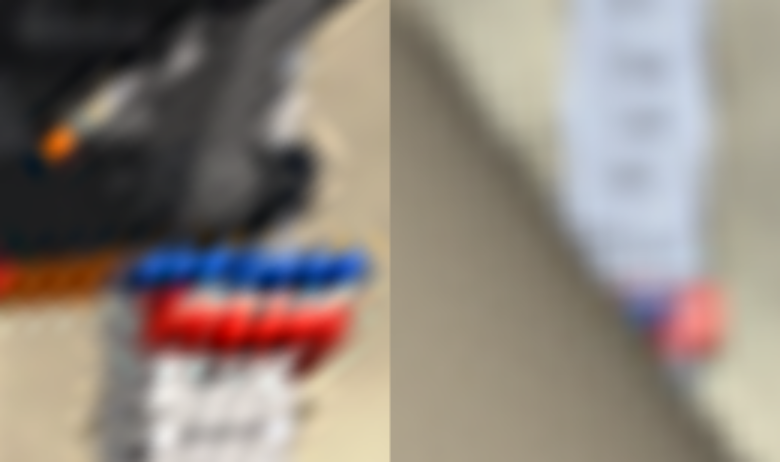

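Scene tile: pointer at row ~268, a whitish line right below it at ~293, red from ~300 to 350; the right tile is mostly hidden by the arm. That light line matters, so I check it in the first picture, where the clip is uncovered.

```bash
python3 - <<'E'
from rect import *
T=[]
for cam in('scene','top'):
    i0=cv2.imread(f'pics/{cam}0.png')[:,:,::-1]; xs=np.arange(-.055,-.025,.00025);ys=np.arange(-.085,-.04,.00025)
    r=rect(cam,i0,.0155,xs,ys); T.append(r)
    for a,b in((-.074,-.066),(-.066,-.058),(-.058,-.050)):
        k=(ys>=a)&(ys<b); p=r[:,k].mean(1)[::4].round().astype(int)
        print(cam,a,[(round(x*1e3),*c) for x,c in zip(xs[::4],p.tolist())][4:24])
t=np.clip(np.hstack([T[1],T[0]]),0,255).astype(np.uint8)[::-1,::-1,::-1]
cv2.imwrite('pics/r0.png',cv2.resize(t,None,fx=2.2,fy=4))
E
```

```text
scene -0.074 [(-51, 179, 156, 140), (-50, 157, 126, 114), (-49, 143, 103, 95), (-48, 135, 85, 79), (-47, 129, 65, 61), (-46, 127, 42, 38), (-45, 141, 23, 19), (-44, 174, 19, 13), (-43, 211, 34, 27), (-42, 234, 63, 54), (-41, 238, 97, 86), (-40, 233, 126, 113), (-39, 233, 142, 128), (-38, 234, 142, 128), (-37, 229, 128, 115), (-36, 220, 116, 105), (-35, 212, 124, 115), (-34, 209, 155, 146), (-33, 208, 189, 178), (-32, 205, 204, 190)]
scene -0.066 [(-51, 197, 193, 188), (-50, 183, 171, 167), (-49, 167, 143, 139), (-48, 145, 106, 102), (-47, 123, 64, 60), (-46, 120, 29, 25), (-45, 146, 14, 7), (-44, 189, 18, 9), (-43, 219, 33, 23), (-42, 223, 54, 44), (-41, 214, 82, 72), (-40, 211, 114, 103), (-39, 219, 135, 123), (-38, 230, 130, 117), (-37, 236, 106, 94), (-36, 233, 91, 82), (-35, 223, 101, 95), (-34, 205, 127, 123), (-33, 183, 147, 144), (-32, 165, 154, 151)]
scene -0.058 [(-51, 164, 163, 160), (-50, 159, 156, 153), (-49, 156, 144, 141), (-48, 144, 115, 112), (-47, 129, 73, 71), (-46, 124, 36, 33), (-45, 136, 17, 12), (-44, 161, 12, 7), (-43, 189, 19, 12), (-42, 212, 38, 31), (-41, 22
[... 864 characters left out ...]
 121), (-42, 242, 139, 128), (-41, 241, 146, 136), (-40, 239, 148, 140), (-39, 237, 146, 140), (-38, 232, 147, 145), (-37, 224, 154, 157), (-36, 216, 164, 171), (-35, 207, 175, 187), (-34, 198, 186, 201), (-33, 193, 192, 209), (-32, 189, 196, 214)]
top -0.058 [(-51, 195, 211, 228), (-50, 192, 201, 218), (-49, 187, 189, 206), (-48, 184, 175, 190), (-47, 189, 155, 166), (-46, 199, 136, 143), (-45, 212, 124, 125), (-44, 226, 120, 115), (-43, 235, 126, 117), (-42, 240, 139, 128), (-41, 244, 150, 138), (-40, 245, 155, 145), (-39, 243, 158, 150), (-38, 239, 163, 160), (-37, 235, 165, 167), (-36, 229, 168, 175), (-35, 220, 177, 189), (-34, 212, 188, 203), (-33, 205, 198, 215), (-32, 197, 205, 223)]
```

View pics/r0.png

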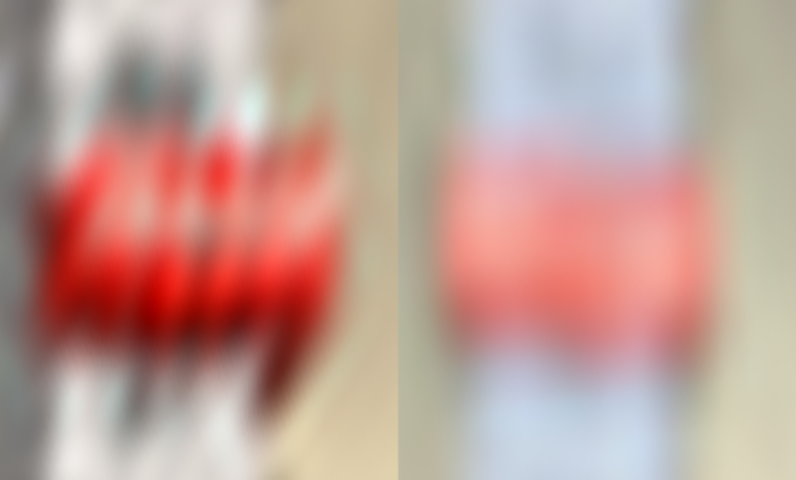

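The first picture shows the clip's dark front face (row ~330, left tile) and its white line near x = -38.5 (scene) and -40.4 (top). Comparing the pointer with that line in each camera puts it within about 0.7 mm of the clip, so I hand in.

```bash
python3 -c "
from workcell import manip
s=manip.get_obs();print(s['clock'],s['position'],s['ft_force'],s['grip_width'],s['grasp_force']);print(manip.hand_in())"
```

```text
21.25 [0.55572937 0.07757004 0.04378125] [ 8.11530814 40.29922441 -4.06497103] 0.13392247269951296 39.05151128768921
the job is handed in; nothing more can be done
None
```

The job is handed in at 21.3 s: the cap is pressed to its stop, the pointer is within about 1 mm of the clip by my camera measurements, the lever is pushed to its hard stop, and the gripper is still holding the bar.

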